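# Hold the pipette over the opened control vial

### The arm

A 7-joint arm with a two-finger parallel gripper is mounted at the origin on the work surface. World frame = base frame: x ahead of the robot, y to its left, z up, the work surface at z = 0. Lengths are in m, angles in rad, forces in N, time in s.
With the tool pointing down it reaches from about 0.35 to 0.9 m from the base axis. Payload 19.9 kg.
Tool frame: the origin (TCP) lies on the centre line of the jaws, within the pads' length; the fingertips stand 19 mm ahead of it and the grasp point (between the pads) is the TCP (robot.finger_overhang is the distance from the TCP to the fingertips, in m); y points along the fingers, z is the direction in which the jaws open and shut, and the axes are right-handed (so a half turn about y gives the same grasp; the last joint's range is limited). The gripper opens to 85 mm and grips with 20 to 120 N. Pads are 22 mm wide; open, the fingers measure 114 mm over their backs; the gripper's body (76 mm by 85 mm) begins 54 mm behind the grasp point. The pads swing forward as they close: fully open they stand 13 mm farther back than shut.
Start: joints at [1.137, 0.417, -0.01, 1.614, 0.005, 1.111, -0.053], TCP at [0.239, -0.577, 0.229] pointing down, gripper open.
Joint ranges: [-2.81, 2.81], [-0.39, 2.02], [-1.27, 1.25], [0.06, 2.57], [-1.19, 4.33], [0.19, 2], [-2.82, 2.82]. Speed limits (rad/s): [1.89, 1.89, 2.39, 2.39, 3.01, 3.01, 3.01].

### API

Orientations are given as a rotation vector (axis times angle).
In Python, from workcell import robot gives the robot as it stands.
- The arm moves only by the shell command python3 -m jog 'ROWS'. ROWS is JSON, a list that holds one entry, the list of rows, each a list of 7 numbers: the opening, from 0 (shut) to 1 (fully open), then the shift along the tool's x, y, z in mm, then the turn, a rotation vector about the tool's x, y, z in units of 6 degrees (1.0 is 6 degrees). In form: [[[grip, x, y, z, wx, wy, wz], ...]]. A call has exactly 10 rows; each row is the pose to reach, as a shift and turn from the pose commanded when the call began, along the tool's axes at that moment; what a row does not reach only later rows make up. A row lasts 1/12 s, in which the tool goes at most 41.7 mm and 7.16 degrees, less where a joint would pass 70% of its speed; a pose out of reach is approached as far as the arm can. A call with a gripper value outside its range is refused whole. The fingers move at their own pace and stop on an object; the grip force is fixed at half the most. Time passes only in rows, so rows that repeat a pose let the fingers close, or fill a call up. It gives the time, the measured TCP pose, the force and the opening at its end, in the units of the state.
- robot.observe(): the state, without advancing time (a new reading comes with each control period).
- robot.grab_frame(name): name is "scene" or "top" or "wrist"; returns the picture (400x640x3 uint8, blue, green, red); there is no depth.
- robot.calibration(name): a dict with "fovy" (degrees; the focal length in pixels is half the picture's height over the tangent of half this angle, whatever the lens; pixels are square), "cx", "cy" (the principal point, pixels), "extrinsics" (4x4, takes a point from camera to world coordinates); the wrist camera has in their place "mount" (4x4, takes a point from camera to tool coordinates, whose origin is the TCP and whose axes are the tool frame's). Camera axes: x right, y down, z forward; pixel columns grow to the right and rows downward; lengths in m; the calibration is good to about 2 mm. A picture is of the moment at which its call begins: read the wrist's pose just before it. calibration takes no time and is no camera call.
- robot.finish_job(): hands the job in, once; it reports no verdict.
The state is a dict: "t": time; "joint_positions": joint angles; "dq": joint speeds; "tau": joint torques, N m; "ee_pos": TCP position; "tool_rot": TCP orientation; "wrist_force": force on the tool from outside, world axes, zero at the start; "moment": the same for the moment, N m; "grip_width": opening from 0.0 (shut) to 1.0 (fully open).
Only numpy, scipy, OpenCV 4.12 (cv2) and the standard library are available. Lean on these libraries where they do the work, as an engineer would, in place of code of your own. Each camera call takes 0.05 s, during which the arm holds its last target. There are 200 camera calls.

### The job

Open the yellow-capped vial: its cap is already unscrewed, so just lift it off and set it down gently, flat, on the blue dish. Then lift the pipette with the blue button up out of its stand, carry it over the tube rack and the vials without touching them, and finish still holding it, upright and motionless, with its tip about a centimetre above the middle of the open vial's mouth, ready to dispense and touching nothing. The vial must stay standing in its block, and the other vials, the other pipette and the tube rack must stay where they are.

Things in the scene. Friction and masses are not known exactly. Their poses are not given: they have to be found in the camera images.
- cap_center (a point): Centre (half-way up) of the loose yellow vial cap: ribbed, 32 mm across (33 over the ribs), 16 mm tall, 8 to 17 g, z up. It sits unscrewed on the vial; its 13 mm deep, 28 mm wide hollow drops over the 25 mm neck, 1.5 mm play all round. The vial's shoulder lies just below its lower edge. Lift straight up by 13 mm or more to free it.
- vial_mouth (a point): Centre of the mouth of the vial under the yellow cap, level with its glass rim, z up along its axis. Amber vial 58 mm tall, body 31 mm, neck 25 mm outside, mouth 20 mm inside. Its lower 20 mm stands loosely in a well of the block (0.8 mm play); the rim is 68 mm above the bench, 3 mm below the top of the cap that is on it.
- block: Fixed aluminium vial block 56 x 176 x 30 mm, origin under its centre, x across the row, y along the row. Three wells 58 mm apart along y hold the three vials, one of each cap colour (yellow, green, white), in any order; all three stand equally high, cap tops 71 mm above the bench.
- dish_floor (a point): Centre of the flat floor of the fixed round blue dish, 4 mm above the bench; the flat floor is 106 mm across inside a rim 3 mm thick that stands 4 mm above the floor.
- pipette_grip (a point): On the axis of the blue-button pipette, in its flat-sided white handle, z up. Handle 24 mm thick (its x), 32 wide (its y), from 30 below to 21 mm above this point; blue thumb button (18 across) ends 33 above; blue collar (32 across) 35 to 30 below, resting on the stand's plate; then a 15 mm shaft tapering to the tip, whose end is 150 mm below. 50 to 105 g, upright in the stand.
- pipette_tip (a point): Lowest end of that pipette's tip (about 3 mm across), on its axis 150 mm below pipette_grip, z up along the axis.
- stand: Fixed pipette stand 110 x 204 mm, 128 mm tall, origin under its centre, x across the row, y along it. Its clear top plate (85 mm deep, 8 thick, upper face at 128) has three closed 19 mm round holes at y = -60, 0, +60 mm; the pipettes hang upright in the two outer ones, either way round, tips 13 mm above the bench, and come out only upwards (by more than 115 mm).
- tube_rack_top (a point): Centre of the top of the loose white rack of 12 capped sample tubes (red and purple caps), 142 (x) x 56 (y) mm, 112 mm tall over the caps. It stands between the stand and the block and must be passed over. Leave alone.
- green_vial_center (a point): Middle (half-way up) of the green-capped vial in the block, 61 mm tall, 32 mm across. Leave alone.
- white_vial_center (a point): Middle (half-way up) of the white-capped vial in the block, 61 mm tall, 32 mm across. Leave alone.
- spare_pipette_grip (a point): Grip point of the other pipette (orange collar and button), the same shape as the first, in the other outer hole of the stand; like the first it stands up to 196 mm above the bench. Leave alone.
There are look-alikes about, which are no part of the job. What is shaped like the part that bears green_vial_center but pink is not meant.

How it is judged:
By the outcome, as a careful person would: the job done as asked, in the order asked, and still so for the second after the job is handed in, while the arm keeps its last pose, push and grip.
It also fails if it takes over 72 s, if anything falls off the work surface, if the arm or the gripper's body presses on something with over 40 N, if the wrist force passes 120 N, or if a joint passes its speed limit or range.

## Working session

There is one attempt and no reset: what is moved stays moved. The work goes in short steps, Python scripts to look and compute and a shell command to move; the robot and the scene stay as the last step left them, time stands still between calls to the robot, and variables do not carry over. Pictures are saved under pics/ and viewed, about 8 in all and at most 12, crops included, and the job is handed in when it is done.

```bash
mkdir -p pics; ls
python3 - <<'E'
from workcell import robot
import cv2,numpy as np
s=robot.observe(); print(s)
for n in("scene","top"):
    print(n,robot.calibration(n)); cv2.imwrite(f"pics/{n}0.png",robot.grab_frame(n))
print(robot.calibration("wrist"))
E
```

```text
pics
{'t': 0.0, 'joint_positions': array([ 1.13648128,  0.41799202, -0.01029107,  1.61421609,  0.00468179,
        1.11068502, -0.05298629]), 'dq': array([ 0.00035629,  0.00026343, -0.00062401, -0.00122675,  0.00143459,
        0.00087045,  0.00109807]), 'tau': array([ 1.47274099e-03, -8.64447498e+01,  6.80233240e-01, -4.34901023e+01,
        1.91646401e-02,  7.32851797e-03, -1.51208513e-05]), 'ee_pos': array([ 0.23908975, -0.5770606 ,  0.22833144]), 'tool_rot': array([-0.3994879 ,  2.00730424, -2.00478162]), 'wrist_force': array([ 0.57362203, -0.21830231, -0.55592877]), 'moment': array([ 0.00379801, -0.01768913,  0.0085576 ]), 'grip_width': 0.9999121223434557}
scene {'fovy': 44.775412793292354, 'cx': 314.40173700624956, 'cy': 196.5818004864712, 'extrinsics': array([[-0.2923918 ,  0.75945587, -0.5811487 ,  1.22709736],
       [ 0.95623804,  0.22535205, -0.18661528,  0.22028329],
       [-0.01076302, -0.61028128, -0.79211168,  1.00150931],
       [ 0.        ,  0.        ,  0.        ,  1.        ]])}
top {'fovy': 52.969447343487886, 'cx': 317.27147435598334, 'cy': 202.42050651203968, 'extrinsics': array([[-0.01442958, -0.97737485,  0.21102178,  0.37146711],
       [-0.99987837,  0.01535369,  0.00274135, -0.01909586],
       [-0.00591929, -0.21095655, -0.97747752,  1.14698622],
       [ 0.        ,  0.        ,  0.        ,  1.        ]])}
{'fovy': 66.72173751430617, 'cx': 317.22161373488046, 'cy': 203.05724227184447, 'mount': array([[ 4.08360863e-04,  9.57730696e-01,  2.87666034e-01,
        -7.28111133e-02],
       [ 1.10955094e-03, -2.87666315e-01,  9.57730056e-01,
        -1.45376031e-01],
       [ 9.99999301e-01, -7.19193545e-05, -1.18012266e-03,
         1.01153454e-03],
       [ 0.00000000e+00,  0.00000000e+00,  0.00000000e+00,
         1.00000000e+00]])}
```

View pics/scene0.png

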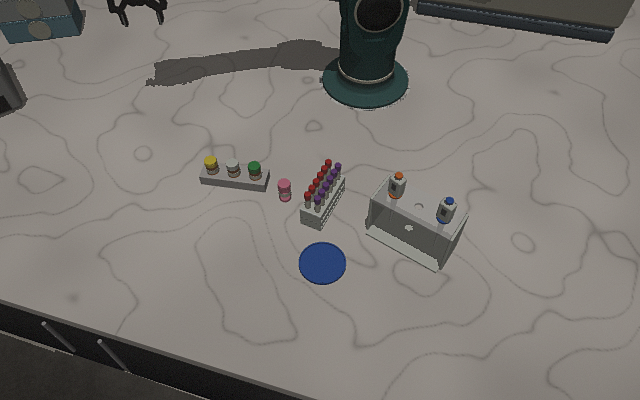

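View pics/top0.png

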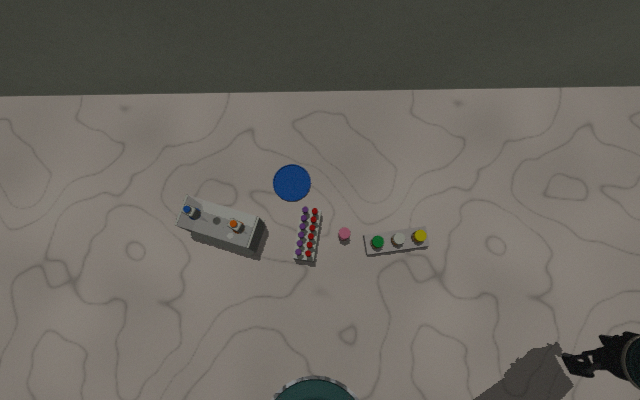

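Scene view: yellow cap (211,161), white (233,167) and green (254,168) caps in the block, loose pink look-alike (285,189), rack (322,195), dish (322,263), orange pipette (398,183), blue-button pipette (447,208). The top view shows the same things: yellow (420,236), white (398,240), green (377,243), pink (344,234), dish (292,183), blue button (187,210), orange (233,225). Next I'll get positions from colour masks and rays.

```bash
cat > h.py <<'E'
import cv2,numpy as np
from workcell import robot
from scipy.spatial.transform import Rotation as R
def cam(n,s=None):
    c=robot.calibration(n); f=200/np.tan(np.radians(c["fovy"])/2)
    if n=="wrist":
        T=np.eye(4); T[:3,:3]=R.from_rotvec(s["tool_rot"]).as_matrix(); T[:3,3]=s["ee_pos"]; E=T@c["mount"]
    else: E=c["extrinsics"]
    return f,c["cx"],c["cy"],E
def ray(C,p):
    f,cx,cy,E=C; d=E[:3,:3]@np.array([(p[0]-cx)/f,(p[1]-cy)/f,1]); return E[:3,3],d/np.linalg.norm(d)
def onz(C,p,z):
    o,d=ray(C,p); return o+d*(z-o[2])/d[2]
def proj(C,P):
    f,cx,cy,E=C; q=E[:3,:3].T@(np.asarray(P)-E[:3,3]); return np.array([f*q[0]/q[2]+cx,f*q[1]/q[2]+cy])
def tri(C1,p1,C2,p2):
    (o,d),(q,e)=ray(C1,p1),ray(C2,p2)
    t=np.linalg.lstsq(np.c_[d,-e],q-o,rcond=None)[0]; a,b=o+t[0]*d,q+t[1]*e
    return (a+b)/2,np.linalg.norm(a-b)
HUE={"yellow":(22,34),"green":(50,85),"blue":(105,125),"orange":(5,16),"pink":(165,178),"purple":(128,155)}
def blobs(im,col,amin=15,smin=110,vmin=50,roi=None):
    h=cv2.cvtColor(im,cv2.COLOR_BGR2HSV); lo,hi=HUE[col]
    m=cv2.inRange(h,(lo,smin,vmin),(hi,255,255))
    if roi is not None:
        k=np.zeros_like(m); x0,y0,x1,y1=roi; k[y0:y1,x0:x1]=1; m=m*k
    n,l,st,c=cv2.connectedComponentsWithStats(m)
    return [(c[i].round(1).tolist(),st[i].tolist()) for i in range(1,n) if st[i][4]>=amin]
E
python3 - <<'E'
from h import *
for n in("scene","top"):
    im=cv2.imread(f"pics/{n}0.png"); C=cam(n)
    for c in HUE:
        for b in blobs(im,c,8): print(n,c,b)
    x=(200,140,480,290) if n=="scene" else (165,160,445,290)
    cv2.imwrite(f"pics/{n}c.png",cv2.resize(im[x[1]:x[3],x[0]:x[2]],None,fx=2.8,fy=2.8,interpolation=cv2.INTER_CUBIC))
a=cv2.imread("pics/scenec.png");b=cv2.imread("pics/topc.png");b=cv2.resize(b,(784,364))[:, :];a=cv2.resize(a,(600,321));b=cv2.resize(b,(600,279))
cv2.imwrite("pics/both.png",np.vstack([a,b]))
E
```

```text
scene yellow ([210.1, 161.5], [204, 156, 13, 12, 130])
scene green ([253.4, 165.3], [248, 161, 12, 9, 83])
scene blue ([449.3, 200.0], [446, 197, 8, 7, 45])
scene blue ([440.5, 220.7], [437, 217, 9, 7, 26])
scene blue ([321.8, 262.8], [299, 242, 47, 43, 1583])
scene orange ([211.5, 168.1], [206, 165, 12, 6, 19])
scene orange ([234.0, 171.1], [229, 168, 10, 6, 15])
scene orange ([213.0, 173.6], [209, 172, 9, 3, 9])
scene orange ([255.2, 174.2], [251, 172, 9, 5, 18])
scene orange ([398.4, 174.9], [395, 172, 8, 7, 46])
scene orange ([234.5, 176.5], [231, 175, 8, 3, 8])
scene orange ([393.3, 195.9], [389, 192, 13, 7, 30])
scene purple ([337.4, 164.6], [335, 163, 6, 4, 19])
scene purple ([333.6, 170.8], [331, 169, 6, 5, 21])
scene purple ([329.6, 177.0], [327, 175, 6, 5, 23])
scene purple ([325.5, 183.8], [323, 182, 6, 5, 23])
scene purple ([321.4, 190.6], [319, 189, 6, 4, 21])
scene purple ([317.1, 197.4], [314, 195, 7, 5, 24])
top yellow ([419.7, 235.3], [414, 230, 13, 12, 122])
top green ([377.4, 241.1], [372, 236, 12, 11, 104])
top blue ([291.3, 182.4], [273, 164, 38, 37, 1076])
top blue ([186.2, 208.7], [183, 206, 7, 7, 38])
top orange ([232.9, 223.1], [230, 220, 7, 7, 43])
top pink ([346.8, 230.2], [345, 228, 4, 5, 10])
top pink ([344.4, 236.2], [340, 234, 9, 5, 20])
top purple ([304.5, 209.2], [303, 207, 4, 5, 18])
top purple ([303.2, 217.6], [301, 215, 5, 6, 23])
top purple ([302.2, 226.0], [300, 224, 5, 5, 23])
top purple ([300.7, 234.5], [298, 232, 6, 6, 25])
top purple ([299.2, 243.0], [297, 241, 5, 5, 23])
top purple ([298.0, 251.5], [296, 249, 5, 6, 26])
```

View pics/both.png

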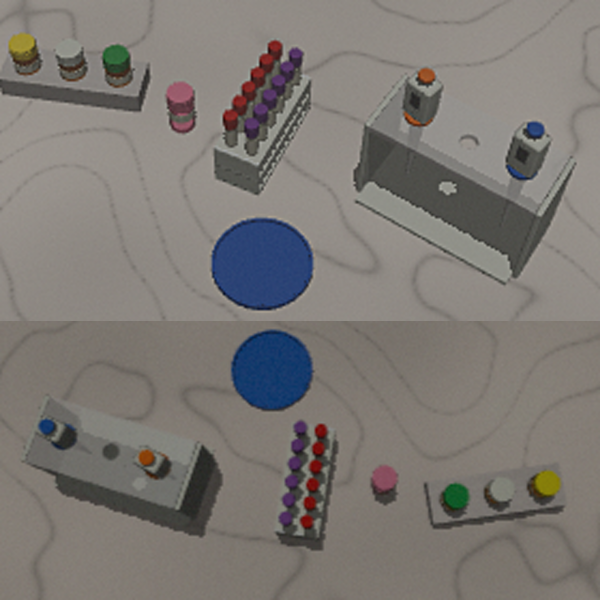

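The crop confirms one yellow-capped vial (outer end of the block), one blue-button/blue-collar pipette (outer end of the stand) and the orange spare. The pink vial stands outside the block, so it is not meant. Next, the positions.

```bash
cat > m1.py <<'E'
from h import *
S,T=cam("scene"),cam("top")
def both(name,ps,pt,z):
    P,g=tri(S,ps,T,pt); print(name,"tri",P.round(4),"gap",round(g,4),"S@z",onz(S,ps,z)[:2].round(4),"T@z",onz(T,pt,z)[:2].round(4))
both("yellow",(210.1,161.5),(419.7,235.3),.066)
both("green",(253.4,165.3),(377.4,241.1),.066)
both("dish",(321.8,262.8),(291.3,182.4),.006)
both("bluebtn",(449.3,200.0),(186.2,208.7),.192)
both("orgbtn",(398.4,174.9),(232.9,223.1),.192)
for a,b in(((337.4,164.6),(298,251.5)),((317.1,197.4),(304.5,209.2))): both("purple",a,b,.106)
E
python3 m1.py
```

```text
yellow tri [ 0.5093 -0.2911  0.0677] gap 0.0001 S@z [ 0.508 -0.292] T@z [ 0.5096 -0.2916]
green tri [ 0.4948 -0.1758  0.0741] gap 0.0008 S@z [ 0.4884 -0.1797] T@z [ 0.4956 -0.1766]
dish tri [0.6791 0.0596 0.0062] gap 0.0001 S@z [0.679  0.0596] T@z [0.6792 0.0596]
bluebtn tri [0.566  0.3011 0.1969] gap 0.0008 S@z [0.5617 0.302 ] T@z [0.567  0.3023]
orgbtn tri [0.5289 0.187  0.1971] gap 0.001 S@z [0.5243 0.1873] T@z [0.5298 0.1876]
purple tri [0.4663 0.0356 0.1139] gap 0.001 S@z [0.4594 0.0344] T@z [0.4672 0.0355]
purple tri [0.5767 0.0177 0.1143] gap 0.0004 S@z [0.5706 0.016 ] T@z [0.5784 0.0179]
```

```bash
cat >> h.py <<'E'
def go(P,jaw,s=None):
    """shift (mm) and turn (6deg units) in tool axes to put TCP at P, pointing down, jaws along angle jaw (deg)"""
    s=s or robot.observe(); A=R.from_rotvec(s["tool_rot"])
    out=[]
    for a in(jaw,jaw+180):
        z=np.array([np.cos(np.radians(a)),np.sin(np.radians(a)),0]); y=np.array([0,0,-1.]); x=np.cross(y,z)
        B=R.from_matrix(np.c_[x,y,z]); out.append((A.inv()*B).as_rotvec(degrees=True)/6)
    print("shift",(A.inv().apply(np.asarray(P)-s["ee_pos"])*1000).round(1),"turn",out[0].round(2),"or",out[1].round(2))
    print("q",s["joint_positions"].round(2),"tcp",s["ee_pos"].round(4),"t",round(s["t"],2),"w",round(s["grip_width"],3)); print("tool axes x,y,z (cols)\n",A.as_matrix().round(4))
E
python3 - <<'E'
from h import *
row=np.degrees(np.arctan2(-.1153,.0145)); print(row)
go((.509,-.2915,.175),row+90)
E
```

```text
-82.83217541308323
shift [-358.6   53.6 -160.5] turn [ 1.000e-02 -1.244e+01 -1.000e-02] or [1.000e-02 1.756e+01 1.000e-02]
q [ 1.14  0.42 -0.01  1.61  0.    1.11 -0.05] tcp [ 0.2391 -0.5771  0.2284] t 0.1 w 1.0
tool axes x,y,z (cols)
 [[-9.238e-01 -5.000e-04  3.828e-01]
 [-3.828e-01  1.000e-03 -9.238e-01]
 [ 1.000e-04 -1.000e+00 -1.100e-03]]
```

```bash
python3 -m jog '[[[0.65,-60,0,-30,0,-1.1,0],[0.65,-120,0,-60,0,-2.2,0],[0.65,-180,0,-90,0,-3.3,0],[0.65,-240,10,-115,0,-4.4,0],[0.65,-300,25,-140,0,-5.5,0],[0.65,-359,40,-160,0,-6.6,0],[0.65,-359,54,-160,0,-7.7,0],[0.65,-359,54,-160,0,-8.8,0],[0.65,-359,54,-160,0,-9.9,0],[0.65,-359,54,-160,0,-11,0]]]'; python3 -c "
from h import *
go((.509,-.2915,.175),7.2)"
```

```text
t: 0.93
ee_pos: [0.512, -0.2879, 0.1739]
tool_rot: [-1.2, 1.222, -1.22]
wrist_force: [-0.8, 1.1, -1.0]
grip_width: 0.652
shift [ 3.6 -1.1 -3. ] turn [-0.   -1.36 -0.02] or [ 0.03 28.64 -0.  ]
q [ 0.75  0.43 -0.37  1.75  0.18  0.99  0.29] tcp [ 0.512  -0.2879  0.1739] t 0.93 w 0.652
tool axes x,y,z (cols)
 [[-1.680e-02 -0.000e+00  9.999e-01]
 [-9.999e-01  1.900e-03 -1.680e-02]
 [-1.900e-03 -1.000e+00 -1.000e-04]]
```

```bash
python3 -m jog '[[[0.65,4,-1,-3,0,-0.6,0],[0.65,4,-1,-3,0,-1.36,0],[0.65,4,-1,-3,0,-1.36,0],[0.65,4,-1,-3,0,-1.36,0],[0.65,4,-1,-3,0,-1.36,0],[0.65,4,-1,-3,0,-1.36,0],[0.65,4,-1,-3,0,-1.36,0],[0.65,4,-1,-3,0,-1.36,0],[0.65,4,-1,-3,0,-1.36,0],[0.65,4,-1,-3,0,-1.36,0]]]'
python3 - <<'E'
from h import *
s=robot.observe(); im=robot.grab_frame("wrist"); cv2.imwrite("pics/w1.png",im); C=cam("wrist",s)
for c in("yellow","green"):
    for b in blobs(im,c,150): print(c,b, onz(C,b[0],.071).round(4))
go((.509,-.2915,.175),7.2)
E
```

```text
t: 1.77
ee_pos: [0.5065, -0.2961, 0.176]
tool_rot: [-1.262, 1.123, -1.123]
wrist_force: [0.1, 1.2, 0.7]
grip_width: 0.649
yellow ([320.2, 195.3], [302, 176, 38, 39, 1130]) [ 0.5083 -0.2917  0.071 ]
green ([319.3, 48.0], [298, 25, 43, 49, 1549]) [ 0.4942 -0.1787  0.071 ]
shift [-4.2  1.   3. ] turn [ 0.   -0.09 -0.  ] or [ 0.   29.91  0.  ]
q [ 0.78  0.43 -0.39  1.75  0.19  0.99  0.43] tcp [ 0.5065 -0.2961  0.176 ] t 1.82 w 0.65
tool axes x,y,z (cols)
 [[ 0.1159 -0.      0.9933]
 [-0.9933  0.      0.1159]
 [-0.     -1.     -0.    ]]
```

View pics/w1.png

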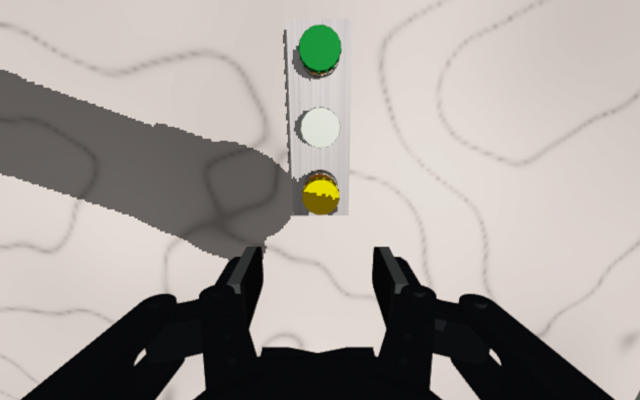

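Wrist view: yellow cap (320,195), white (320,127), green (320,48). The jaws are centred near column 318 and straddle across the row, and the wrist and fixed cameras agree within 1 mm. Going down.

```bash
python3 -m jog '[[[0.65,-4,10,3,0,-0.09,0],[0.65,-4,30,3,0,-0.09,0],[0.65,-4,50,3,0,-0.09,0],[0.65,-4,70,3,0,-0.09,0],[0.65,-4,85,3,0,-0.09,0],[0.65,-4,95,3,0,-0.09,0],[0.65,-4,101,3,0,-0.09,0],[0.65,-4,101,3,0,-0.09,0],[0.65,-4,101,3,0,-0.09,0],[0.65,-4,101,3,0,-0.09,0]]]'; python3 -c "
from h import *
go((.5088,-.2916,.075),7.2)"
```

```text
t: 2.65
ee_pos: [0.5096, -0.2919, 0.0758]
tool_rot: [-1.266, 1.115, -1.117]
wrist_force: [-0.5, 0.5, -0.2]
grip_width: 0.65
shift [-0.4  0.8 -0.7] turn [-0.01  0.    0.01] or [ 1.e-02 -3.e+01  1.e-02]
q [ 0.74  0.56 -0.36  1.82  0.26  0.81  0.38] tcp [ 0.5096 -0.2919  0.0758] t 2.65 w 0.65
tool axes x,y,z (cols)
 [[ 1.255e-01  1.000e-03  9.921e-01]
 [-9.921e-01 -6.000e-04  1.255e-01]
 [ 7.000e-04 -1.000e+00  9.000e-04]]
```

```bash
python3 -m jog '[[[0.3,0,0.5,-0.5,0,0,0],[0.3,0,0.5,-0.5,0,0,0],[0.3,0,0.5,-0.5,0,0,0],[0.3,0,0.5,-0.5,0,0,0],[0.3,0,0.5,-0.5,0,0,0],[0.3,0,0.5,-0.5,0,0,0],[0.3,0,0.5,-0.5,0,0,0],[0.3,0,0.5,-0.5,0,0,0],[0.3,0,0.5,-0.5,0,0,0],[0.3,0,0.5,-0.5,0,0,0]]]'; python3 -c "
from h import *
go((.5088,-.2916,.075),7.2)"
```

```text
t: 3.48
ee_pos: [0.5086, -0.2918, 0.0745]
tool_rot: [-1.266, 1.116, -1.116]
wrist_force: [-0.5, 0.1, -0.9]
grip_width: 0.297
shift [-0.2 -0.5  0.3] turn [ 0.  0. -0.] or [ -0. -30.  -0.]
q [ 0.74  0.56 -0.36  1.82  0.26  0.8   0.38] tcp [ 0.5086 -0.2918  0.0745] t 3.48 w 0.297
tool axes x,y,z (cols)
 [[ 1.254e-01 -1.000e-04  9.921e-01]
 [-9.921e-01  1.000e-04  1.254e-01]
 [-1.000e-04 -1.000e+00 -1.000e-04]]
```

```bash
python3 -m jog '[[[0.05,0,0,0,0,0,0],[0.05,0,0,0,0,0,0],[0.05,0,0,0,0,0,0],[0.05,0,0,0,0,0,0],[0.05,0,0,0,0,0,0],[0.05,0,0,0,0,0,0],[0.05,0,0,0,0,0,0],[0.05,0,0,0,0,0,0],[0.05,0,0,0,0,0,0],[0.05,0,0,0,0,0,0]]]'
python3 - <<'E'
from h import *
s=robot.observe(); im=robot.grab_frame("wrist"); cv2.imwrite("pics/w2.png",im)
for b in blobs(im,"yellow",60): print(b)
E
```

```text
t: 4.32
ee_pos: [0.5085, -0.2918, 0.0744]
tool_rot: [-1.266, 1.116, -1.116]
wrist_force: [-0.2, -0.2, 0.3]
grip_width: 0.049
([317.6, 240.8], [288, 219, 60, 62, 1624])
```

View pics/w2.png

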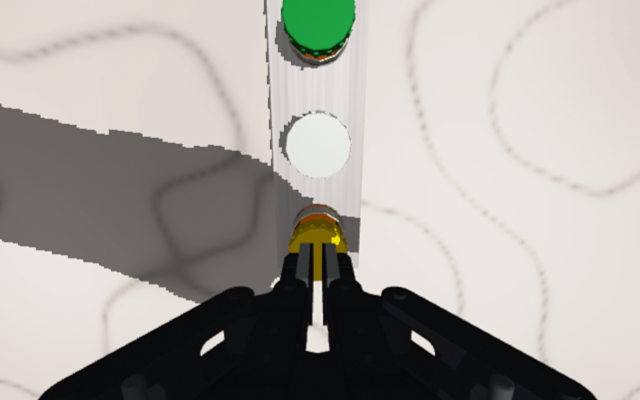

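The jaws shut to 0.05 without meeting the cap: the cap (318,241) appears below the fingertips, which end near row 243. I'll check the tip height from the scene camera before going lower.

Run:
```python
from h import *
print(robot.finger_overhang)
s=robot.observe(); C=cam("scene"); im=robot.grab_frame("scene")
for k in(0,.019): print(k,proj(C,s["ee_pos"]-[0,0,k]))
for z in(.071,.055):print(z,proj(C,[.5088,-.2916,z]))
a=cv2.resize(im[100:200,160:300],None,fx=5,fy=5,interpolation=cv2.INTER_CUBIC); cv2.imwrite("pics/s2.png",a)
```

```text
0.019
0 [209.47115678 159.46917015]
0.019 [210.80064485 164.37083553]
0.071 [209.74572174 160.46037393]
0.055 [210.86237361 164.57754902]
```

View pics/s2.png

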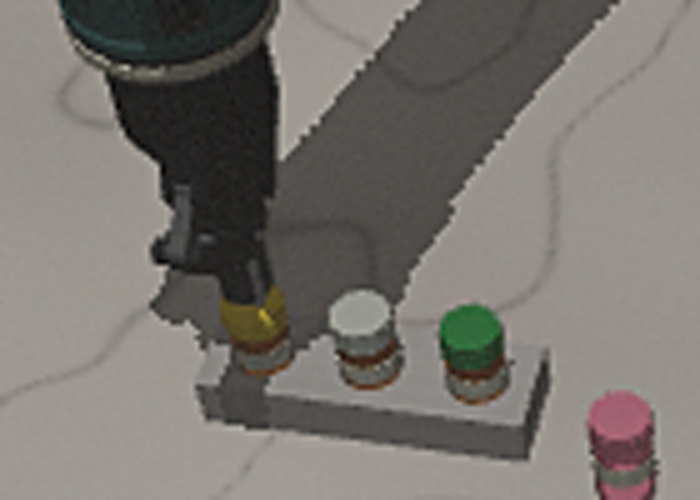

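The scene view puts the shut tips at the cap's top edge (crop 245,305), so they sit higher than the nominal overhang suggests. I'll reopen and go 12 mm lower.

```bash
python3 -m jog '[[[0.65,0,-5,0,0,0,0],[0.65,0,-5,0,0,0,0],[0.65,0,-5,0,0,0,0],[0.65,0,-5,0,0,0,0],[0.65,0,-5,0,0,0,0],[0.65,0,0,0,0,0,0],[0.65,0,6,0,0,0,0],[0.65,0,12,0,0,0,0],[0.65,0,12,0,0,0,0],[0.65,0,12,0,0,0,0]]]'; python3 -m jog '[[[0.05,0,0,0,0,0,0],[0.05,0,0,0,0,0,0],[0.05,0,0,0,0,0,0],[0.05,0,0,0,0,0,0],[0.05,0,0,0,0,0,0],[0.05,0,0,0,0,0,0],[0.05,0,0,0,0,0,0],[0.05,0,0,0,0,0,0],[0.05,0,0,0,0,0,0],[0.05,0,0,0,0,0,0]]]'
python3 - <<'E'
from h import *
s=robot.observe(); im=robot.grab_frame("wrist"); cv2.imwrite("pics/w3.png",im)
for b in blobs(im,"yellow",60): print(b)
E
```

```text
t: 5.25
ee_pos: [0.5082, -0.2916, 0.0618]
tool_rot: [-1.266, 1.117, -1.115]
wrist_force: [-0.1, 0.2, 0.4]
grip_width: 0.65
t: 6.08
ee_pos: [0.5089, -0.292, 0.0631]
tool_rot: [-1.266, 1.115, -1.117]
wrist_force: [-1.2, 0.4, 6.1]
grip_width: 0.339
([317.1, 258.9], [289, 226, 58, 66, 3220])
```

```bash
python3 -m jog '[[[0.05,0,-2,0,0,0,0],[0.05,0,-5,0,0,0,0],[0.05,0,-10,0,0,0,0],[0.05,0,-16,0,0,0,0],[0.05,0,-26,0,0,0,0],[0.05,0,-40,0,0,0,0],[0.05,0,-55,0,0,0,0],[0.05,0,-70,0,0,0,0],[0.05,0,-82,0,0,0,0],[0.05,0,-90,0,0,0,0]]]'
python3 - <<'E'
from h import *
C=cam("scene"); im=robot.grab_frame("scene"); s=robot.observe(); w=robot.grab_frame("wrist")
for b in blobs(im,"yellow",30)+blobs(w,"yellow",60): print(b)
a=cv2.resize(im[100:200,160:280],None,fx=4,fy=4,interpolation=cv2.INTER_CUBIC)
cv2.imwrite("pics/s3.png",np.hstack([a,cv2.resize(w[150:400,220:420],(320,400))]))
go((.679,.0596,.153),7.2)
E
```

```text
t: 6.97
ee_pos: [0.509, -0.292, 0.1545]
tool_rot: [-1.266, 1.115, -1.117]
wrist_force: [0.4, -0.2, -0.8]
grip_width: 0.329
([206.4, 137.0], [199, 131, 12, 13, 63])
([317.1, 259.0], [289, 226, 58, 67, 3201])
shift [-327.7    0.9  212.6] turn [-0.02 -0.    0.01] or [-2.e-02  3.e+01 -2.e-02]
q [ 0.77  0.46 -0.39  1.77  0.21  0.95  0.42] tcp [ 0.5091 -0.2922  0.154 ] t 7.07 w 0.332
tool axes x,y,z (cols)
 [[ 0.1253  0.0018  0.9921]
 [-0.9921 -0.0012  0.1253]
 [ 0.0014 -1.      0.0016]]
```

View pics/s3.png

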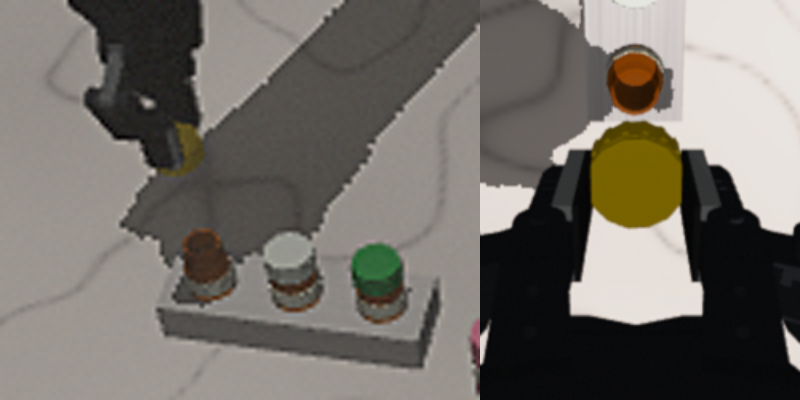

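Left: the scene camera shows the vial open and standing, with the cap held level in the jaws. Right: the wrist camera shows the cap between the pads and the open mouth behind it. I'll carry it to the dish.

```bash
python3 -m jog '[[[0.05,-10,0,7,0,0,0],[0.05,-35,0,23,0,0,0],[0.05,-70,0,45,0,0,0],[0.05,-105,0,68,0,0,0],[0.05,-140,0,91,0,0,0],[0.05,-175,0,114,0,0,0],[0.05,-210,0,136,0,0,0],[0.05,-245,0,159,0,0,0],[0.05,-275,0,178,0,0,0],[0.05,-300,0,195,0,0,0]]]';python3 -m jog '[[[0.05,-16,0,10,0,0,0],[0.05,-24,0,15,0,0,0],[0.05,-27,5,17,0,0,0],[0.05,-27.5,20,17.5,0,0,0],[0.05,-27.5,40,17.5,0,0,0],[0.05,-27.5,60,17.5,0,0,0],[0.05,-27.5,78,17.5,0,0,0],[0.05,-27.5,90,17.5,0,0,0],[0.05,-27.5,98,17.5,0,0,0],[0.05,-27.5,98,17.5,0,0,0]]]'
python3 - <<'E'
from h import *
go((.679,.0596,.020),7.2)
s=robot.observe(); print(s["wrist_force"]); im=robot.grab_frame("top"); C=cam("top")
for b in blobs(im,"blue",500)+blobs(im,"yellow",20): print(b)
E
```

```text
t: 7.9
ee_pos: [0.6644, 0.0348, 0.1514]
tool_rot: [-1.267, 1.116, -1.113]
wrist_force: [0.7, 0.4, -0.4]
grip_width: 0.332
t: 8.73
ee_pos: [0.6772, 0.0586, 0.0523]
tool_rot: [-1.268, 1.119, -1.116]
wrist_force: [0.1, 1.4, -0.5]
grip_width: 0.335
shift [-0.8 32.3  2. ] turn [ 0.03 -0.01  0.  ] or [-0.   29.99  0.04]
q [ 0.14  0.74 -0.4   1.57  0.34  0.9  -0.25] tcp [0.6772 0.0586 0.0523] t 8.73 w 0.335
tool axes x,y,z (cols)
 [[ 1.244e-01 -2.700e-03  9.922e-01]
 [-9.922e-01 -5.000e-04  1.244e-01]
 [ 1.000e-04 -1.000e+00 -2.700e-03]]
[ 0.10855677  1.39673233 -0.49359658]
```

```bash
python3 -m jog '[[[0.05,0,6,1,0,0,0],[0.05,0,13,1,0,0,0],[0.05,0,20,1,0,0,0],[0.05,0,25,1,0,0,0],[0.05,0,29,1,0,0,0],[0.05,0,32,1,0,0,0],[0.05,0,34,1,0,0,0],[0.05,0,34,1,0,0,0],[0.05,0,34,1,0,0,0],[0.05,0,34,1,0,0,0]]]'
```

```text
t: 9.62
ee_pos: [0.6794, 0.0599, 0.0207]
tool_rot: [-1.266, 1.116, -1.116]
wrist_force: [0.3, -0.1, -0.6]
grip_width: 0.335
```

```bash
python3 -m jog '[[[0.05,0,1,0,0,0,0],[0.05,0,2,0,0,0,0],[0.05,0,3,0,0,0,0],[0.05,0,4,0,0,0,0],[0.05,0,5,0,0,0,0],[0.05,0,5.5,0,0,0,0],[0.05,0,6,0,0,0,0],[0.05,0,6,0,0,0,0],[0.05,0,6,0,0,0,0],[0.05,0,6,0,0,0,0]]]'
```

```text
t: 10.45
ee_pos: [0.6793, 0.0599, 0.0145]
tool_rot: [-1.266, 1.116, -1.116]
wrist_force: [-0.0, -0.1, -1.3]
grip_width: 0.333
```

```bash
python3 -m jog '[[[0.05,0,0.2,0,0,0,0],[0.05,0,0.4,0,0,0,0],[0.05,0,0.6,0,0,0,0],[0.05,0,0.8,0,0,0,0],[0.05,0,1,0,0,0,0],[0.05,0,1.2,0,0,0,0],[0.05,0,1.4,0,0,0,0],[0.05,0,1.5,0,0,0,0],[0.05,0,1.5,0,0,0,0],[0.05,0,1.5,0,0,0,0]]]'
```

```text
t: 11.28
ee_pos: [0.6793, 0.0599, 0.013]
tool_rot: [-1.266, 1.116, -1.116]
wrist_force: [-0.2, 0.5, 0.2]
grip_width: 0.336
```

```bash
python3 -m jog '[[[0.05,0,0.2,0,0,0,0],[0.05,0,0.4,0,0,0,0],[0.05,0,0.6,0,0,0,0],[0.05,0,0.8,0,0,0,0],[0.05,0,1,0,0,0,0],[0.05,0,1.2,0,0,0,0],[0.05,0,1.4,0,0,0,0],[0.05,0,1.5,0,0,0,0],[0.05,0,1.5,0,0,0,0],[0.05,0,1.5,0,0,0,0]]]'
```

```text
t: 12.12
ee_pos: [0.6793, 0.0599, 0.0121]
tool_rot: [-1.266, 1.116, -1.116]
wrist_force: [-4.3, -0.8, 9.3]
grip_width: 0.33
```

Contact felt at z≈12.4 mm. I'll ease off half a millimetre, open slowly and lift clear.

```bash
python3 -m jog '[[[0.05,0,-0.4,0,0,0,0],[0.05,0,-0.6,0,0,0,0],[0.34,0,-0.6,0,0,0,0],[0.37,0,-0.6,0,0,0,0],[0.4,0,-0.6,0,0,0,0],[0.45,0,-0.6,0,0,0,0],[0.5,0,-0.6,0,0,0,0],[0.55,0,-0.6,0,0,0,0],[0.6,0,-0.6,0,0,0,0],[0.6,0,-0.6,0,0,0,0]]]'; python3 -m jog '[[[0.6,0,-2,0,0,0,0],[0.6,0,-8,0,0,0,0],[0.6,0,-20,0,0,0,0],[0.6,0,-45,0,0,0,0],[0.6,0,-80,0,0,0,0],[0.6,0,-115,0,0,0,0],[0.6,0,-150,0,0,0,0],[0.6,0,-185,0,0,0,0],[0.6,0,-215,0,0,0,0],[0.6,0,-235,0,0,0,0]]]'
python3 - <<'E'
from h import *
s=robot.observe(); w=robot.grab_frame("wrist"); C=cam("wrist",s); im=robot.grab_frame("scene")
for b in blobs(w,"yellow",60): print(b,onz(C,b[0],.02).round(4))
a=cv2.resize(im[220:300,270:370],(400,320),interpolation=cv2.INTER_CUBIC)
cv2.imwrite("pics/p4.png",np.hstack([a,cv2.resize(w,(400,250)) [:, :]]) if 0 else np.hstack([a,cv2.resize(w[80:280,190:440],(400,320))]))
row=np.degrees(np.arctan2(.1141,.0371));print(row)
go((.5665,.302,.31),row-90,s)
E
```

```text
t: 12.95
ee_pos: [0.6793, 0.0599, 0.0121]
tool_rot: [-1.266, 1.116, -1.116]
wrist_force: [0.6, -0.0, 0.5]
grip_width: 0.599
t: 13.78
ee_pos: [0.6798, 0.0603, 0.2521]
tool_rot: [-1.263, 1.113, -1.118]
wrist_force: [-0.2, 0.1, 0.5]
grip_width: 0.595
([315.9, 172.6], [304, 160, 25, 26, 508]) [0.6788 0.0595 0.02  ]
71.98789058174849
shift [-254.1  -58.2  -81.8] turn [-0.04  4.21 -0.01] or [-1.000e-02 -2.579e+01  5.000e-02]
q [ 0.18  0.54 -0.46  1.42  0.25  1.23 -0.18] tcp [0.6798 0.0603 0.2521] t 13.78 w 0.595
tool axes x,y,z (cols)
 [[ 1.257e-01  4.200e-03  9.921e-01]
 [-9.921e-01  5.000e-04  1.257e-01]
 [ 0.000e+00 -1.000e+00  4.300e-03]]
```

View pics/p4.png

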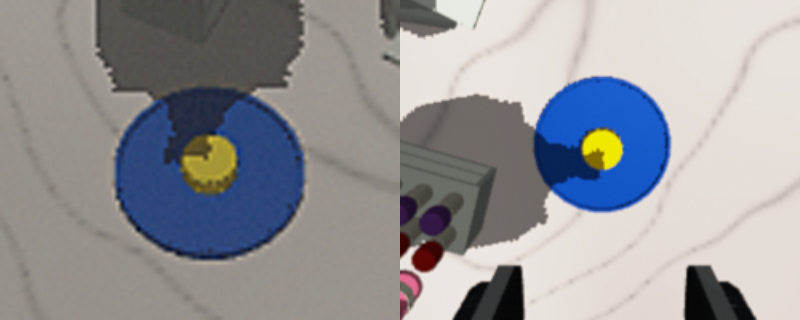

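The cap lies flat in the middle of the dish: scene crop (208,160), wrist fix (0.679, 0.060). Next, above the blue-button pipette.

```bash
python3 -m jog '[[[0.8,-10,-20,-3,0,0.5,0],[0.8,-40,-40,-10,0,1,0],[0.8,-75,-55,-20,0,1.5,0],[0.8,-110,-58,-33,0,2,0],[0.8,-145,-58,-45,0,2.6,0],[0.8,-180,-58,-57,0,3.1,0],[0.8,-210,-58,-66,0,3.6,0],[0.8,-235,-58,-75,0,4,0],[0.8,-250,-58,-81,0,4.2,0],[0.8,-253,-58,-82,0,4.2,0]]]';python3 -m jog '[[[0.8,0,0,0,0,0,0],[0.8,0,0,0,0,0,0],[0.8,0,0,0,0,0,0],[0.8,0,0,0,0,0,0],[0.8,0,0,0,0,0,0],[0.8,0,0,0,0,0,0],[0.8,0,0,0,0,0,0],[0.8,0,0,0,0,0,0],[0.8,0,0,0,0,0,0],[0.8,0,0,0,0,0,0]]]'
python3 - <<'E'
from h import *
s=robot.observe(); w=robot.grab_frame("wrist"); C=cam("wrist",s)
for c in("blue","orange"):
    for b in blobs(w,c,30): print(c,b,onz(C,b[0],.196).round(4),onz(C,b[0],.131).round(4))
cv2.imwrite("pics/w5.png",w)
go((.5665,.302,.31),-18,s)
E
```

```text
t: 14.72
ee_pos: [0.5637, 0.3041, 0.3057]
tool_rot: [-1.046, 1.435, -1.433]
wrist_force: [-0.7, -0.0, -0.2]
grip_width: 0.799
t: 15.55
ee_pos: [0.5662, 0.3006, 0.3051]
tool_rot: [-1.044, 1.437, -1.437]
wrist_force: [0.3, -0.6, 0.5]
grip_width: 0.799
blue ([304.2, 180.3], [303, 174, 4, 14, 30]) [0.5608 0.3195 0.196 ] [0.5535 0.3069 0.131 ]
blue ([316.4, 198.3], [307, 189, 20, 19, 297]) [0.5657 0.3011 0.196 ] [0.5598 0.2837 0.131 ]
blue ([440.8, 268.7], [409, 250, 53, 46, 1230]) [0.6551 0.2003 0.196 ] [0.6719 0.1572 0.131 ]
orange ([318.6, 270.7], [312, 269, 14, 5, 34]) [0.5459 0.2335 0.196 ] [0.5348 0.1989 0.131 ]
orange ([306.0, 279.1], [304, 271, 7, 16, 45]) [0.5318 0.2287 0.196 ] [0.5172 0.1929 0.131 ]
orange ([316.4, 315.0], [308, 306, 18, 18, 253]) [0.5288 0.1878 0.196 ] [0.5134 0.1416 0.131 ]
shift [-1.4 -4.9 -0.2] turn [ 0.  0. -0.] or [ -0. -30.  -0.]
q [-0.2   0.43 -0.47  1.46  0.19  1.3  -1.  ] tcp [0.5662 0.3006 0.3051] t 15.55 w 0.799
tool axes x,y,z (cols)
 [[-3.089e-01 -1.000e-04  9.511e-01]
 [-9.511e-01  1.000e-04 -3.089e-01]
 [-0.000e+00 -1.000e+00 -1.000e-04]]
```

View pics/w5.png

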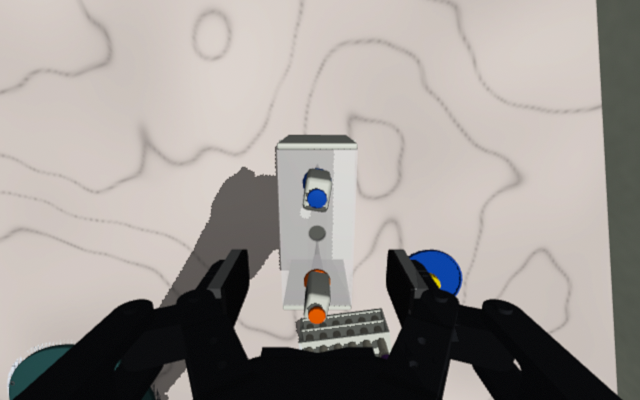

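The wrist camera shows the blue button at (316,198), handle thin side across the jaws, and the orange spare at (316,315), well clear. Going down and gripping.

```bash
python3 -m jog '[[[0.8,0,10,-0.5,0,0,0],[0.8,0,35,-0.5,0,0,0],[0.8,0,65,-0.5,0,0,0],[0.8,0,95,-0.5,0,0,0],[0.8,0,120,-0.5,0,0,0],[0.8,0,136,-0.5,0,0,0],[0.8,0,145,-0.5,0,0,0],[0.8,0,149,-0.5,0,0,0],[0.8,0,149,-0.5,0,0,0],[0.8,0,149,-0.5,0,0,0]]]';python3 -m jog '[[[0.5,0,0,0,0,0,0],[0.45,0,0,0,0,0,0],[0.4,0,0,0,0,0,0],[0.35,0,0,0,0,0,0],[0.3,0,0,0,0,0,0],[0.25,0,0,0,0,0,0],[0.2,0,0,0,0,0,0],[0.1,0,0,0,0,0,0],[0.05,0,0,0,0,0,0],[0.05,0,0,0,0,0,0]]]'
python3 - <<'E'
from h import *
s=robot.observe(); w=robot.grab_frame("wrist"); C=cam("wrist",s)
for b in blobs(w,"blue",30): print(b)
im=robot.grab_frame("scene"); cv2.imwrite("pics/w6.png",np.hstack([cv2.resize(w[100:350,200:440],(384,400)),cv2.resize(im[140:280,360:500],(400,400),interpolation=cv2.INTER_CUBIC)]))
go((.5657,.3011,.156),-18,s); print(s["wrist_force"])
E
```

```text
t: 16.43
ee_pos: [0.5661, 0.301, 0.1569]
tool_rot: [-1.043, 1.436, -1.436]
wrist_force: [1.1, 0.1, 0.7]
grip_width: 0.799
t: 17.27
ee_pos: [0.5659, 0.3009, 0.1565]
tool_rot: [-1.043, 1.437, -1.437]
wrist_force: [-0.7, -0.2, 6.0]
grip_width: 0.273
([317.1, 214.1], [307, 213, 21, 3, 54])
([293.4, 232.8], [292, 225, 4, 16, 33])
([340.7, 231.9], [339, 225, 4, 16, 31])
([317.1, 297.3], [296, 277, 43, 41, 1371])
([495.4, 320.6], [464, 306, 56, 38, 807])
([446.5, 344.6], [437, 333, 21, 25, 209])
shift [-0.1  0.5 -0.2] turn [-0.  0. -0.] or [-1.e-02 -3.e+01  0.e+00]
q [-0.22  0.55 -0.44  1.63  0.26  1.02 -1.05] tcp [0.5659 0.3009 0.1565] t 17.27 w 0.273
tool axes x,y,z (cols)
 [[-3.089e-01  4.000e-04  9.511e-01]
 [-9.511e-01  3.000e-04 -3.089e-01]
 [-4.000e-04 -1.000e+00  3.000e-04]]
[-0.66389855 -0.23585194  6.02685758]
```

View pics/w6.png

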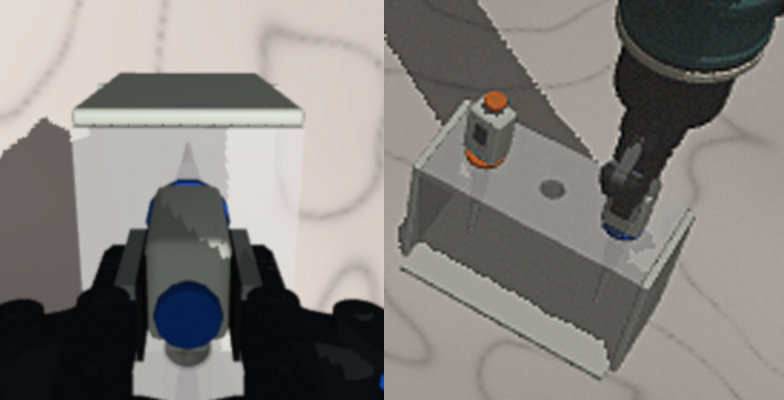

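The handle is gripped squarely (opening 0.273), with the button at wrist pixel (317,297) as my slip reference. I'll lift straight out.

```bash
python3 -m jog '[[[0.05,0,-2,0,0,0,0],[0.05,0,-5,0,0,0,0],[0.05,0,-10,0,0,0,0],[0.05,0,-17,0,0,0,0],[0.05,0,-25,0,0,0,0],[0.05,0,-33,0,0,0,0],[0.05,0,-41,0,0,0,0],[0.05,0,-49,0,0,0,0],[0.05,0,-55,0,0,0,0],[0.05,0,-60,0,0,0,0]]]'
python3 - <<'E'
from h import *
s=robot.observe(); w=robot.grab_frame("wrist")
for b in blobs(w,"blue",500): print(b)
go((.5659,.3009,.31),-18,s); print(s["wrist_force"])
E
```

```text
t: 18.2
ee_pos: [0.5659, 0.3008, 0.2171]
tool_rot: [-1.043, 1.437, -1.437]
wrist_force: [-0.0, -0.8, -1.0]
grip_width: 0.269
([317.2, 297.0], [296, 277, 43, 41, 1368])
([465.3, 296.4], [427, 278, 65, 46, 1414])
shift [ -0.1 -92.9   0. ] turn [-0.    0.   -0.01] or [-1.e-02 -3.e+01  1.e-02]
q [-0.21  0.49 -0.45  1.57  0.23  1.13 -1.03] tcp [0.5659 0.3008 0.2171] t 18.2 w 0.269
tool axes x,y,z (cols)
 [[-3.090e-01  6.000e-04  9.511e-01]
 [-9.511e-01  4.000e-04 -3.090e-01]
 [-5.000e-04 -1.000e+00  4.000e-04]]
[-0.03138314 -0.77525448 -0.95332528]
```

```bash
python3 -m jog '[[[0.05,0,-5,0,0,0,0],[0.05,0,-13,0,0,0,0],[0.05,0,-25,0,0,0,0],[0.05,0,-37,0,0,0,0],[0.05,0,-49,0,0,0,0],[0.05,0,-61,0,0,0,0],[0.05,0,-73,0,0,0,0],[0.05,0,-83,0,0,0,0],[0.05,0,-90,0,0,0,0],[0.05,0,-93,0,0,0,0]]]'
python3 - <<'E'
from h import *
s=robot.observe(); w=robot.grab_frame("wrist")
for b in blobs(w,"blue",500): print(b)
print(s["wrist_force"])
for P in((.65,.26,.31),(.65,.15,.31),(.62,-.1,.31)): go(P,-18,s)
E
```

```text
t: 19.08
ee_pos: [0.566, 0.3009, 0.3105]
tool_rot: [-1.043, 1.436, -1.437]
wrist_force: [-0.3, 0.6, -0.6]
grip_width: 0.265
([426.9, 271.7], [393, 249, 68, 51, 2118])
([317.2, 296.7], [296, 277, 43, 41, 1370])
[-0.32125403  0.62528761 -0.6175778 ]
shift [13.   0.5 92.6] turn [-0.01  0.   -0.01] or [-1.e-02 -3.e+01  1.e-02]
q [-0.2   0.42 -0.47  1.46  0.19  1.3  -1.  ] tcp [0.566  0.3009 0.3105] t 19.08 w 0.265
tool axes x,y,z (cols)
 [[-3.090e-01  1.100e-03  9.511e-01]
 [-9.511e-01  6.000e-04 -3.090e-01]
 [-9.000e-04 -1.000e+00  9.000e-04]]
shift [117.6   0.5 126.5] turn [-0.01  0.   -0.01] or [-1.e-02 -3.e+01  1.e-02]
q [-0.2   0.42 -0.47  1.46  0.19  1.3  -1.  ] tcp [0.566  0.3009 0.3105] t 19.08 w 0.265
tool axes x,y,z (cols)
 [[-3.090e-01  1.100e-03  9.511e-01]
 [-9.511e-01  6.000e-04 -3.090e-01]
 [-9.000e-04 -1.000e+00  9.000e-04]]
shift [3.646e+02 3.000e-01 1.753e+02] turn [-0.01  0.   -0.01] or [-1.e-02 -3.e+01  1.e-02]
q [-0.2   0.42 -0.47  1.46  0.19  1.3  -1.  ] tcp [0.566  0.3009 0.3105] t 19.08 w 0.265
tool axes x,y,z (cols)
 [[-3.090e-01  1.100e-03  9.511e-01]
 [-9.511e-01  6.000e-04 -3.090e-01]
 [-9.000e-04 -1.000e+00  9.000e-04]]
```

```bash
python3 -m jog '[[[0.05,1,0,8,0,0,0],[0.05,4,0,28,0,0,0],[0.05,8,0,53,0,0,0],[0.05,13,0,78,0,0,0],[0.05,22,0,98,0,0,0],[0.05,40,0,110,0,0,0],[0.05,62,0,118,0,0,0],[0.05,85,0,123,0,0,0],[0.05,105,0,126,0,0,0],[0.05,118,0,127,0,0,0]]]'; python3 -m jog '[[[0.05,15,0,3,0,0,0],[0.05,40,0,8,0,0,0],[0.05,70,0,14,0,0,0],[0.05,100,0,20,0,0,0],[0.05,130,0,26,0,0,0],[0.05,160,0,32,0,0,0],[0.05,190,0,38,0,0,0],[0.05,215,0,43,0,0,0],[0.05,235,0,47,0,0,0],[0.05,247,0,49,0,0,0]]]'
python3 - <<'E'
from h import *
s=robot.observe(); w=robot.grab_frame("wrist"); C=cam("wrist",s)
for b in blobs(w,"blue",500): print(b)
# tilt check: button (axis, z TCP+39.5mm) 
print(s["wrist_force"])
go((.5088,-.2918,.31),-18,s)
E
```

```text
t: 19.97
ee_pos: [0.6504, 0.1462, 0.3081]
tool_rot: [-1.044, 1.439, -1.439]
wrist_force: [-0.4, -0.2, -0.2]
grip_width: 0.269
t: 20.8
ee_pos: [0.62, -0.1036, 0.3088]
tool_rot: [-1.044, 1.438, -1.438]
wrist_force: [-0.9, 0.5, -1.0]
grip_width: 0.273
([321.5, 36.3], [280, 0, 84, 79, 4954])
([317.2, 296.5], [296, 276, 43, 42, 1383])
[-0.89673257  0.48630769 -0.95255467]
shift [213.5  -1.1 -47.2] turn [ 0.   -0.02  0.01] or [-1.000e-02  2.998e+01  0.000e+00]
q [ 0.37  0.39 -0.35  1.5   0.13  1.28 -0.3 ] tcp [ 0.62   -0.1036  0.3088] t 20.8 w 0.273
tool axes x,y,z (cols)
 [[-3.108e-01 -5.000e-04  9.505e-01]
 [-9.505e-01 -6.000e-04 -3.108e-01]
 [ 7.000e-04 -1.000e+00 -3.000e-04]]
```

```bash
python3 -m jog '[[[0.05,10,0,-2,0,0,0],[0.05,30,0,-7,0,0,0],[0.05,55,0,-12,0,0,0],[0.05,85,0,-19,0,0,0],[0.05,115,0,-25,0,0,0],[0.05,145,0,-32,0,0,0],[0.05,172,0,-38,0,0,0],[0.05,193,0,-42,0,0,0],[0.05,206,0,-46,0,0,0],[0.05,211,0,-47,0,0,0]]]';python3 -m jog '[[[0.05,0,3,0,0,0,0],[0.05,0,8,0,0,0,0],[0.05,0,16,0,0,0,0],[0.05,0,24,0,0,0,0],[0.05,0,32,0,0,0,0],[0.05,0,37,0,0,0,0],[0.05,0,40,0,0,0,0],[0.05,0,40,0,0,0,0],[0.05,0,40,0,0,0,0],[0.05,0,40,0,0,0,0]]]'
python3 - <<'E'
from h import *
s=robot.observe(); w=robot.grab_frame("wrist"); C=cam("wrist",s)
go((.5088,-.2918,.2215),-18,s)
print(proj(C,[.5088,-.2918,.068]),"tip exp",proj(C,s["ee_pos"]-[0,0,.1435]))
S,T=cam("scene"),cam("top"); im=robot.grab_frame("scene"); tp=robot.grab_frame("top")
for n,c in(("S",S),("T",T)): print(n,"mouth",proj(c,[.5088,-.2918,.068]),"tip",proj(c,s["ee_pos"]-[0,0,.1435]))
cv2.imwrite("pics/w7.png",np.hstack([cv2.resize(w[100:300,220:420],(400,400)),cv2.resize(im[100:190,165:255],(400,400),interpolation=cv2.INTER_CUBIC)]))
E
```

```text
t: 21.68
ee_pos: [0.5094, -0.2881, 0.309]
tool_rot: [-1.044, 1.438, -1.437]
wrist_force: [0.1, 0.3, -2.1]
grip_width: 0.271
t: 22.52
ee_pos: [0.5107, -0.287, 0.2694]
tool_rot: [-1.044, 1.436, -1.437]
wrist_force: [0.4, 0.2, -1.3]
grip_width: 0.268
shift [ 5.1 47.9 -0.3] turn [-0.  0.  0.] or [ 0.e+00 -3.e+01  1.e-02]
q [ 0.67  0.32 -0.26  1.66  0.09  1.17  0.07] tcp [ 0.5107 -0.287   0.2694] t 22.52 w 0.268
tool axes x,y,z (cols)
 [[-3.089e-01  5.000e-04  9.511e-01]
 [-9.511e-01 -2.000e-04 -3.089e-01]
 [ 1.000e-04 -1.000e+00  5.000e-04]]
[316.92817074 181.29234835] tip exp [317.08867455 189.07164685]
S mouth [209.8857874  161.22227239] tip [207.10501411 146.56372747]
T mouth [419.97552612 235.48675035] tip [423.58855752 231.84031834]
```

View pics/w7.png

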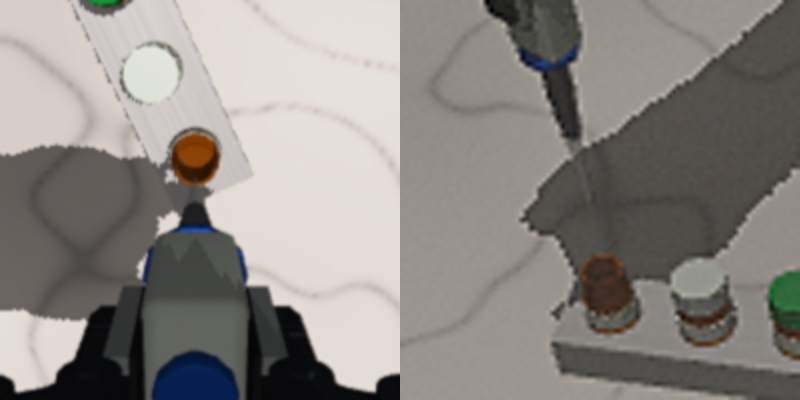

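Left (wrist): open mouth near pixel (318,179), where (317,181) was expected. Right (scene): the pipette hangs upright above the vial, clear of everything. I'll refine the mouth and the held axis numerically.

Run:
```python
from h import *
s=robot.observe(); w=robot.grab_frame("wrist"); C=cam("wrist",s); im=robot.grab_frame("scene"); tp=robot.grab_frame("top"); S,T=cam("scene"),cam("top")
h=cv2.cvtColor(w,cv2.COLOR_BGR2HSV); m=cv2.inRange(h,(3,120,20),(20,255,255))
n,l,st,c=cv2.connectedComponentsWithStats(m)
for i in range(1,n):
    if st[i][4]>40: print("amber",c[i].round(1),st[i])
i=max(range(1,n),key=lambda i:st[i][4]); ys,xs=np.nonzero(l==i)
for r in range(ys.min(),ys.max()+1,2): print(r,xs[ys==r].min(),xs[ys==r].max(),end=" | ")
print()
for p in([.5088,-.2918,.068],): 
    for dx,dy in((.0125,0),(-.0125,0),(0,.0125),(0,-.0125)): print("rim exp",proj(C,np.array(p)+[dx,dy,0]).round(1))
b=[b for b in blobs(w,"blue",500) if b[0][1]>250][0]; print("btn",b,onz(C,b[0],s["ee_pos"][2]+.0395),s["ee_pos"])
e=s["ee_pos"]; print("collar exp scene",proj(S,e-[0,0,.026]),[b for b in blobs(im,"blue",5,80,30,roi=(180,80,240,170))])
for n,q,Q,r in(("S",im,S,(165,80,255,190)),("T",tp,T,(380,190,460,260))):
    hh=cv2.cvtColor(q,cv2.COLOR_BGR2HSV)[r[1]:r[3],r[0]:r[2]]; mm=cv2.inRange(hh,(3,110,20),(18,255,255)); k,L,st2,cc=cv2.connectedComponentsWithStats(mm)
    print(n,[( (cc[i]+r[:2]).round(1),st2[i].tolist()) for i in range(1,k) if st2[i][4]>8],"mouth exp",proj(Q,[.5088,-.2918,.068]))
g=cv2.cvtColor(im,cv2.COLOR_BGR2GRAY)
for z in np.arange(.055,-.036,-.006)+.105:
    u,v=proj(S,[e[0],e[1],z]); r=int(round(v)); print(round(z,3),(round(u,1),r),g[r,int(u)-5:int(u)+8])
```

```text
amber [317.1 179.3] [306 167  24  26 482]
167 314 320 | 169 310 324 | 171 309 326 | 173 307 327 | 175 306 328 | 177 306 329 | 179 306 328 | 181 306 328 | 183 307 328 | 185 307 327 | 187 308 326 | 189 310 324 | 191 312 321 | 
rim exp [327.2 178.1]
rim exp [306.8 184.6]
rim exp [313.6 171.3]
rim exp [320.3 191.2]
btn ([317.2, 296.8], [296, 277, 43, 41, 1367]) [ 0.51131679 -0.28592781  0.30889896] [ 0.51061581 -0.28698276  0.26939896]
collar exp scene [197.59394929 111.06023412] [([193.2, 88.5], [191, 86, 6, 6, 30]), ([197.8, 113.1], [192, 110, 14, 6, 32])]
S [(array([210.9, 163.8]), [41, 77, 11, 14, 79]), (array([233.2, 171. ]), [63, 88, 11, 6, 20]), (array([213. , 173.6]), [44, 92, 9, 3, 9]), (array([251.9, 174.2]), [84, 92, 6, 5, 11])] mouth exp [209.8857874  161.22227239]
T [(array([418.2, 236. ]), [33, 41, 12, 11, 104])] mouth exp [419.97552612 235.48675035]
0.16 (np.float64(204.5), 137) [154 155  79  73  76  77  86  77  78  75  72  68  67]
0.154 (np.float64(205.0), 139) [78 76 81 79 79 75 82 81 74 76 72 71 68]
0.148 (np.float64(205.4), 140) [79 78 80 79 77 79 84 69 77 73 70 67 71]
[... 232 characters left out ...]
4(207.3), 147) [72 67 68 69 70 68 71 70 71 65 67 65 69]
0.118 (np.float64(207.7), 149) [73 74 76 79 76 76 76 72 75 67 70 70 70]
0.112 (np.float64(208.2), 150) [77 78 79 78 75 78 75 74 69 65 70 73 79]
0.106 (np.float64(208.6), 152) [78 77 80 79 76 76 76 75 74 69 71 74 77]
0.1 (np.float64(209.0), 154) [80 79 80 78 77 78 78 72 69 71 74 80 77]
0.094 (np.float64(209.5), 155) [79 81 78 78 82 78 76 72 64 71 75 79 76]
0.088 (np.float64(209.9), 157) [79 79 81 80 73 79 79 80 71 69 77 74 78]
0.082 (np.float64(210.3), 158) [79 80 77 60 43 52 51 48 65 74 77 79 77]
0.076 (np.float64(210.7), 160) [76 61 40 48 53 48 54 49 49 60 63 77 79]
0.07 (np.float64(211.2), 162) [75 39 47 38 46 54 51 56 45 41 68 68 69]
```

Mouth confirmed at (0.5088, -0.2918), and the pipette axis is on the TCP within about 1 mm. Final approach.

```bash
python3 -m jog '[[[0.05,2,0,0,0,0,0],[0.05,5,0,0,0,0,0],[0.05,5,4,0,0,0,0],[0.05,5,10,0,0,0,0],[0.05,5,18,0,0,0,0],[0.05,5,26,0,0,0,0],[0.05,5,34,0,0,0,0],[0.05,5,40,0,0,0,0],[0.05,5,44,0,0,0,0],[0.05,5,46,0,0,0,0]]]';python3 -m jog '[[[0.05,0,0.5,0,0,0,0],[0.05,0,1,0,0,0,0],[0.05,0,1.5,0,0,0,0],[0.05,0,1.5,0,0,0,0],[0.05,0,1.5,0,0,0,0],[0.05,0,1.5,0,0,0,0],[0.05,0,1.5,0,0,0,0],[0.05,0,1.5,0,0,0,0],[0.05,0,1.5,0,0,0,0],[0.05,0,1.5,0,0,0,0]]]'
python3 - <<'E'
from h import *
s=robot.observe(); w=robot.grab_frame("wrist"); C=cam("wrist",s)
go((.5088,-.2918,.2215),-18,s); print(s["wrist_force"],abs(s["dq"]).max())
e=s["ee_pos"]; S,T=cam("scene"),cam("top"); im=robot.grab_frame("scene"); tp=robot.grab_frame("top")
for n,c in(("W",C),("S",S),("T",T)): print(n,"mouth",proj(c,[.5088,-.2918,.068]).round(1),"tip",proj(c,e-[0,0,.1435]).round(1))
print(blobs(w,"blue",500)); print("top",blobs(tp,"green",20),blobs(tp,"orange",20),blobs(tp,"blue",20),blobs(tp,"purple",8),blobs(tp,"yellow",15)); print("scene",blobs(im,"orange",20),blobs(im,"green",20),blobs(im,"purple",8))
W=cv2.resize(w[120:260,247:387],(400,400),interpolation=cv2.INTER_CUBIC); I=cv2.resize(im[110:190,170:250],(400,400),interpolation=cv2.INTER_CUBIC)
F=np.hstack([im[120:300,190:490][:, :],tp[150:330,170:470]]); F=cv2.resize(F,(800,200)) if 0 else cv2.resize(F,(660,198)); F=cv2.copyMakeBorder(F,0,0,0,140,cv2.BORDER_CONSTANT)
cv2.imwrite("pics/final.png",np.vstack([np.hstack([W,I]),F]))
E
```

```text
t: 23.65
ee_pos: [0.5088, -0.2915, 0.2222]
tool_rot: [-1.044, 1.438, -1.436]
wrist_force: [0.3, -0.4, -0.9]
grip_width: 0.266
t: 24.48
ee_pos: [0.509, -0.2917, 0.2216]
tool_rot: [-1.044, 1.437, -1.437]
wrist_force: [-0.6, -0.4, -0.1]
grip_width: 0.267
shift [ 0.2  0.1 -0.1] turn [ 0.  0. -0.] or [ -0. -30.  -0.]
q [ 0.67  0.37 -0.26  1.71  0.1   1.07  0.07] tcp [ 0.509  -0.2917  0.2216] t 24.48 w 0.267
tool axes x,y,z (cols)
 [[-3.089e-01 -0.000e+00  9.511e-01]
 [-9.511e-01  1.000e-04 -3.089e-01]
 [-1.000e-04 -1.000e+00 -0.000e+00]]
[-0.59559308 -0.38838201 -0.08752063] 0.0020115310521064134
W mouth [317.1 186.8] tip [317.2 189.1]
S mouth [209.9 161.2] tip [209.2 158.6]
T mouth [420.  235.5] tip [420.8 234.9]
[([317.1, 296.6], [296, 276, 43, 42, 1373])]
top [([377.4, 241.3], [372, 236, 12, 12, 107])] [([232.9, 223.1], [230, 220, 7, 7, 43]), ([417.3, 237.1], [413, 232, 12, 10, 68])] [([291.3, 182.5], [273, 164, 38, 37, 962])] [([304.5, 209.4], [303, 207, 4, 6, 19]), ([303.3, 217.6], [301, 215, 6, 6, 24]), ([302.1, 226.1], [300, 224, 5, 5, 22]), ([300.7, 234.5], [298, 232, 6, 6, 25]), ([299.2, 243.0], [297, 241, 5, 5, 23]), ([298.0, 251.5], [296, 249, 5, 6, 26])] [([291.1, 181.5], [286, 176, 11, 12, 98])]
scene [([211.4, 164.2], [206, 157, 11, 14, 78]), ([398.4, 174.9], [395, 172, 8, 7, 46]), ([393.3, 195.9], [389, 192, 13, 7, 30])] [([253.3, 165.3], [248, 161, 12, 9, 87])] [([337.3, 164.6], [335, 163, 6, 4, 20]), ([333.5, 170.9], [331, 169, 6, 5, 21]), ([329.6, 177.3], [327, 175, 6, 5, 22]), ([325.4, 183.7], [323, 182, 6, 5, 22]), ([321.4, 190.6], [319, 189, 6, 4, 21]), ([317.0, 197.3], [314, 195, 7, 5, 24])]
```

View pics/final.png

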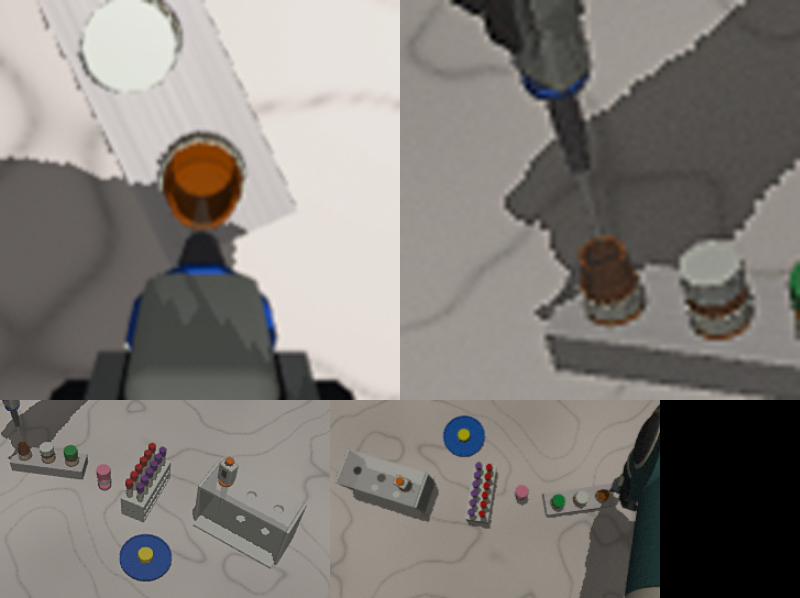

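Final view: wrist crop shows the tip cone ending near (202,195) inside the mouth, whose centre is at about (200,191). The scene crop shows it upright just above the open vial. The other caps, the rack and the spare pipette are within 0.3 px of their starting pixels. Handing in.

```bash
python3 -c "
from workcell import robot
print(robot.finish_job())"
```

```text
the job is handed in; nothing more can be done
None
```

I lifted the yellow cap off and set it flat in the middle of the blue dish. I then lifted the blue-button pipette out of its stand and carried it past the spare pipette and over the rack. I handed in at about 25 s, still holding it over the open vial.

**Last checks:**
- **Pipette position:** the TCP was at (0.509, -0.292, 0.2216). That puts the tip at about z = 78 mm, 10 mm above the rim and within about 1 mm of the mouth centre. This comes from the arm's pose and the height at which I gripped it, and the wrist picture agrees.
- **Hold:** the wrist force was under 1 N, the joints were still, and the button had not moved in the wrist picture, so the pipette did not slip.
- **Everything else:** the cap is flat in the dish and the vial is standing in its block. The green vial, spare pipette and rack are within 0.3 px of where they started. I checked the white vial only by eye.

**What disagreed:**
- **Fingertip reach:** the first try at the cap closed on nothing. The shut fingertips stood only about 4 mm ahead of the TCP instead of the stated 19 mm, so I gripped again 12 mm lower and allowed for this afterwards.
- **Tip visibility:** the clear pipette tip is faint in the pictures, so its exact end is only roughly confirmed by eye.

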